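Refit the hob's burner caps and hold the ignition key on

TASK

The two-burner hob has just been cleaned: set the large and the small burner cap back flat into their own burners and let go of them. Then take the red-headed key out of its wooden stand, push it fully home into the key switch past its sticky pins, turn it a quarter turn clockwise (seen from above) against the spring, and finish while still holding the key turned; do not let go at the end, and leave the pan support, jar and oil bottle where they are.

Things in the scene. Friction and masses are not known exactly. Their poses are not given: they have to be found in the camera images.
- cap_large: large burner cap, loose: a dark steel disc 60 mm in diameter and 10 mm thick on a round pale foot 38 mm in diameter and 12 mm high (its lower edge chamfered); 140 g. Origin: centre of the foot's underside, z up; it starts standing on its foot on the worktop, disc rim from 12 to 22 mm up
- cap_small: small burner cap, loose: a dark steel disc 46 mm in diameter and 10 mm thick on a round pale foot 26 mm in diameter and 12 mm high; 80 g. Origin: centre of the foot's underside, z up; it starts standing on its foot on the worktop, disc rim from 12 to 22 mm up
- burner_large (a point): centre of the rim of the large burner, a fixed aluminium crown on the steel hob: rim 32 mm above the worktop, 56 mm outside diameter, bore 42 mm in diameter and 17 mm deep. z up. A seated cap has its foot in the bore and its disc resting on the rim, its origin 12 mm below this point.
- burner_small (a point): centre of the rim of the small burner, a fixed aluminium crown on the steel hob: rim 32 mm above the worktop, 42 mm outside diameter, bore 30 mm in diameter and 17 mm deep. z up. A seated cap's origin is 12 mm below this point. The burners are 200 mm apart
- hob: fixed steel hob plate 280 (x) x 460 (y) x 10 mm carrying both burners at x = 30 mm, large at y = +100, small at y = -100 mm; two black knobs, 29 mm high, at x = -105, y = +-30 mm. Origin: centre of its underside, z up
- key: key, loose, starts upright in the slot of the stand, head up: steel blade 12 mm wide (along x), 5 mm thick (along y) and 30 mm long with a V-shaped tip (last 6 mm), and above it a red plastic head 28 mm wide (x), 10 mm thick (y) and 40 mm high; 35 g. Works either way round. Origin: the tip of the blade; z up along the key, the head spans z = 30 to 70 mm
- stand: key stand: fixed dark wooden block 50 x 50 x 40 mm with a slot 14.4 x 7.4 mm from top to bottom (long side along x). Origin: centre of its underside, z up; the key's head rests on its top
- keyway (a point): middle of the mouth of the key slot, in the top face of the switch, 50 mm above the worktop; z up; x is along the slot and turns with the cylinder. Slot 13.8 x 6.8 mm, its mouth flared at 45 degrees over the top 4 mm, 44 mm deep in all. Fully home the key's head rests on the cylinder, the key's tip 30 mm below this point
- switch: key switch: fixed white box 70 x 70 x 50 mm, a brass cylinder 30 mm across in its top, a small green dot at one corner. Origin: centre of its underside, z up. Inside the slot two sprung sticky pins stand 1.8 mm into the slot from its two long sides, about 10 and 18 mm down: each resists the blade with a few newtons; push on with 8 to 20 N or wiggle a little
- ignition (a joint): turn of the brass lock cylinder, rad: 0 at rest, grows clockwise seen from above, stop at 1.57. A spring drives it back to 0 (0.02 N m at 0, 0.13 N m at the stop). The key has about 0.2 rad of play in the slot, so turn the hand about 1.7 rad
- pan_support: bystander: loose black wire pan support 188 x 188 mm, 26 mm high, on the worktop between hob and robot. Origin: centre underneath
- jar: bystander: glass storage jar, 84 mm in diameter, 130 mm high. Origin: centre underneath
- oil: bystander: green glass oil bottle, 60 mm in diameter, 210 mm high. Origin: centre underneath

How it is judged:
By the outcome, as a careful person would: the job done as asked, in the order asked, and still so for the second after the job is handed in, while the arm keeps its last pose, push and grip.
It also fails if it takes over 72 s, if anything falls off the work surface, if the arm or the gripper's body presses on something with over 40 N, if the wrist force passes 120 N, or if a joint passes its speed limit or range.

ROBOT

A 6-joint arm with a two-finger parallel gripper is mounted at the origin on the work surface. World frame = base frame: x ahead of the robot, y to its left, z up, the work surface at z = 0. Lengths are in m, angles in degrees, forces in N, time in s.
With the tool pointing down it reaches from about 0.35 to 0.875 m from the base axis. Payload 4.2 kg.
Tool frame: the origin (TCP) lies between the finger pads; the fingertips stand 17 mm ahead of it and the grasp point (between the pads) lies 2 mm behind it; z points along the fingers, y is the line along which they close (so a half turn about z gives the same grasp; the last joint's range is limited). The gripper opens to 87 mm and grips with 3 to 60 N. Pads are 19 mm wide; open, the fingers measure 117 mm over their backs; the gripper's body (75 mm by 190 mm) begins 51 mm behind the grasp point.
Start: joints at [90.447, 22.042, 0.453, 0, -68.411, -14.817], TCP at [0.155, 0.605, 0.24] pointing down, gripper open.
Joint ranges: [-179.83, 179.83], [-69.29, 118.12], [-61.27, 80.66], [-181.25, 117.63], [-171.15, -9.14], [-177.46, 177.46]. Speed limits (degrees/s): [159.86, 159.86, 180, 180, 180, 180].

INTERFACE

Orientations are given as a 3x3 rotation matrix whose columns are the frame's x, y, z axes.
In Python, from station import r gives the robot as it stands.
- The arm moves only by the tool servo_tool, never from a script. Its argument "targets" is a list of rows, each a list of 5 numbers: the shift along the world's x, y, z in units of 30 mm (1.0 is 30 mm), then the turn about the world's z in rad, then the finger opening in mm, from 0 to 87. In form: [[x, y, z, turn, gripper], ...]. A call has exactly 5 rows; each row is the pose to reach, as a shift and turn from the pose commanded when the call began; what a row does not reach only later rows make up. A row lasts 1/12 s, in which the tool goes at most 41.7 mm and 7.16 degrees, less where a joint would pass 70% of its speed; a pose out of reach is approached as far as the arm can. A call with a gripper value outside its range is refused whole. The fingers move at their own pace and stop on an object; the grip force is fixed at half the most. Time passes only in rows, so rows that repeat a pose let the fingers close, or fill a call up. It gives the time, the measured TCP pose, the force, the opening and the grip force at its end, in the units of the state.
- r.sense(): the state, without advancing time (a new reading comes with each control period).
- r.capture(name): name is "scene" or "top"; returns a dict with "pixels" (420x560x3 uint8, red, green, blue), "fx", "fy", "cx", "cy" (pixels), "dist_coeffs" ([k1, k2, p1, p2, k3] as OpenCV has them; the pictures are not rectified), "world_from_camera" (4x4, takes a point from camera to world coordinates). Camera axes: x right, y down, z forward; pixel columns grow to the right and rows downward; lengths in m; the calibration is good to about 2 mm. A picture is of the moment at which its call begins. There is no depth.
- r.finish_job(): hands the job in; it is judged then, once.
The state is a dict: "time_s": time; "joints": joint angles; "joint_velocities": joint speeds; "effort": joint torques, N m; "tcp_pos": TCP position; "ee_rot": TCP orientation; "wrist_force": force on the tool from outside, world axes, zero at the start; "moment": the same for the moment, N m; "gripper_width": opening from 0.0 (shut) to 1.0 (fully open); "gripper_force": force on a finger pad.
Only numpy, scipy, OpenCV 4.12 (cv2) and the standard library are available. Lean on these libraries where they do the work, as an engineer would, in place of code of your own. Each camera call takes 0.05 s, during which the arm holds its last target. There are 200 camera calls.

## Working session

There is one attempt and no reset: what is moved stays moved. The work goes in short steps, Python scripts to look and compute and a tool call to move; the robot and the scene stay as the last step left them, time stands still between calls to the robot, and variables do not carry over. Pictures are saved under pics/ and viewed, at most 13 in all, crops included, and the job is handed in when it is done.

Besides the shell and the picture viewer there is one more tool, called as name(argument=value, ...), one argument or row to a line, values as JSON. servo_tool: Moves the arm, as the interface text tells. Its arguments: {"type":"object","properties":{"targets":{"type":"array","items":{"type":"array","items":{"type":"number"}}}},"required":["targets"]}

```bash
mkdir -p pics
cat > h.py <<'E'
import numpy as np, cv2
from station import r
def cap(n,save=None):
    c=r.capture(n)
    if save: cv2.imwrite('pics/'+save,np.array(c['pixels'])[:,:,::-1])
    return c
def ray(c,uv):
    K=np.array([[c['fx'],0,c['cx']],[0,c['fy'],c['cy']],[0,0,1.]])
    p=cv2.undistortPoints(np.array(uv,float).reshape(-1,1,2),K,np.array(c['dist_coeffs'],float)).reshape(-1,2)
    T=np.array(c['world_from_camera']); d=np.c_[p,np.ones(len(p))]@T[:3,:3].T
    return T[:3,3],d
def onplane(c,uv,z):
    o,d=ray(c,uv); return o+d*((z-o[2])/d[:,2])[:,None]
def proj(c,P):
    K=np.array([[c['fx'],0,c['cx']],[0,c['fy'],c['cy']],[0,0,1.]])
    T=np.linalg.inv(np.array(c['world_from_camera']))
    return cv2.projectPoints(np.array(P,float).reshape(-1,3),cv2.Rodrigues(T[:3,:3])[0],T[:3,3],K,np.array(c['dist_coeffs'],float))[0].reshape(-1,2)
E
python3 - <<'E'
from h import *
a=cap('scene','s0.png');b=cap('top','t0.png')
for c in(a,b): print(np.round(c['world_from_camera'],3),c['fx'])
s=r.sense();print(s['time_s'],s['tcp_pos'],np.round(s['ee_rot'],3))
E
```

```text
[[ 0.833  0.415 -0.366  0.914]
 [ 0.554 -0.618  0.559 -0.561]
 [ 0.006 -0.668 -0.744  0.928]
 [ 0.     0.     0.     1.   ]] 469.6101255827965
[[ 0.015 -0.995  0.097  0.395]
 [-1.    -0.017 -0.018  0.113]
 [ 0.019 -0.096 -0.995  1.11 ]
 [ 0.     0.     0.     1.   ]] 391.5840158828329
0.1 [0.15496741 0.6049511  0.23856783] [[ 0.969 -0.248 -0.   ]
 [-0.248 -0.969 -0.002]
 [ 0.     0.002 -1.   ]]
```

View pics/t0.png

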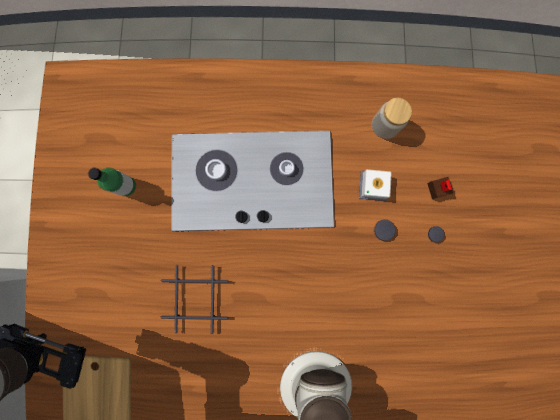

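View pics/s0.png

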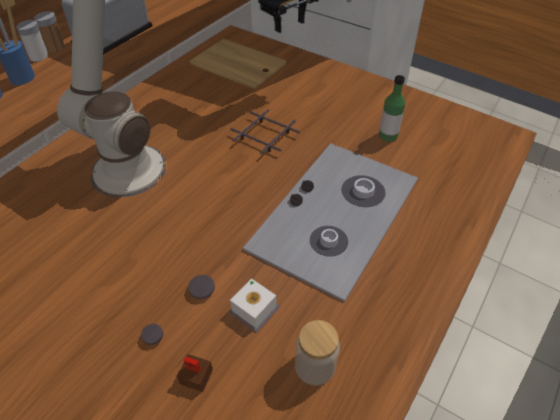

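The top view shows the large cap at about (386,230) and the small cap at (437,235). The switch is at (377,184), the stand with the red key at (441,188), and the burners at (216,170) and (288,168). In the scene view the caps are at (201,287) and (152,335), the switch at (254,304), the key at (193,366), and the burners at (364,188) and (330,238).

```bash
cat > meas.py <<'E'
from h import *
a=cap('scene');b=cap('top')
def comp(c,f,near,rad=40,minA=15):
    im=np.array(c['pixels']);hsv=cv2.cvtColor(im,cv2.COLOR_RGB2HSV).astype(int)
    m=f(hsv[...,0],hsv[...,1],hsv[...,2]).astype(np.uint8)
    n,l,st,ce=cv2.connectedComponentsWithStats(m)
    k=[i for i in range(1,n) if st[i,4]>=minA and np.hypot(*(ce[i]-near))<rad]
    k=max(k,key=lambda i:st[i,4]); return (l==k).astype(np.uint8),ce[k],st[k]
def tri(ca,ua,cb,ub):
    o1,d1=ray(ca,ua);o2,d2=ray(cb,ub);d1,d2=d1[0],d2[0]
    s=np.linalg.lstsq(np.c_[d1,-d2],o2-o1,rcond=None)[0]
    p,q=o1+s[0]*d1,o2+s[1]*d2
    return (p+q)/2,np.linalg.norm(p-q)
E
python3 - <<'E'
from meas import *
dark=lambda h,s,v:(v<75)&(s<120)
red=lambda h,s,v:((h<4)|(h>174))&(s>200)&(v>120)
white=lambda h,s,v:(v>195)&(s<40)
for nm,f,pb,pa,z in[('capL',dark,(386,230),(201,287),.022),('capS',dark,(437,235),(152,335),.022),('key',red,(447,186),(193,366),.07),('switch',white,(377,184),(254,298),.05)]:
    o=[]
    for c,p in((b,pb),(a,pa)):
        try:
            m,ce,st=comp(c,f,p,15)
            ct=max(cv2.findContours(m,0,2)[0],key=len)
            o.append((np.round(ce,1),st,np.round(onplane(c,ce,z),4)[0][:2], np.round(onplane(c,cv2.boxPoints(cv2.minAreaRect(ct)),z),3)[:,:2].tolist()))
        except Exception as e:o.append(e)
    print(nm,*o,sep='\n  ')
def up(c,x,y,w,h,s): return cv2.resize(np.array(c['pixels'])[y:y+h,x:x+w,::-1],None,fx=s,fy=s,interpolation=cv2.INTER_CUBIC)
A=np.hstack([up(b,350,160,115,95,3.45),up(a,130,265,115,95,3.45)]) 
B=np.hstack([up(b,180,135,130,75,3.04),up(a,290,165,130,75,3.04)]);w=min(A.shape[1],B.shape[1])
C=np.vstack([A[:,:w],B[:,:w]]);print(C.shape);cv2.imwrite('pics/c1.png',C)
E
```

```text
capL
  (array([380.3, 237.9]), array([375, 233,  13,   8,  15], dtype=int32), array([ 0.4179, -0.1755]), [[0.425, -0.157], [0.431, -0.16], [0.412, -0.195], [0.406, -0.191]])
  (array([198. , 291.7]), array([188, 280,  26,  19, 181], dtype=int32), array([ 0.4477, -0.2073]), [[0.429, -0.227], [0.414, -0.192], [0.47, -0.181], [0.483, -0.216]])
capS
  (array([434.9, 237.4]), array([428, 228,  16,  15,  36], dtype=int32), array([ 0.4207, -0.3339]), [[0.424, -0.305], [0.448, -0.321], [0.425, -0.361], [0.4, -0.344]])
  (array([149.4, 335.7]), array([141, 325,  21,  20, 202], dtype=int32), array([ 0.4331, -0.3476]), [[0.407, -0.357], [0.419, -0.321], [0.462, -0.336], [0.45, -0.371]])
key
  (array([445.9, 185.2]), array([441, 180,  11,  11,  77], dtype=int32), array([ 0.5635, -0.3492]), [[0.573, -0.333], [0.58, -0.357], [0.554, -0.364], [0.546, -0.34]])
  (array([190.8, 360.6]), array([184, 357,  14,   8,  65], dtype=int32), array([ 0.561 , -0.3516]), [[0.549, -0.359], [0.546, -0.351], [0.573, -0.344], [0.576, -0.352]])
switch
  (array([377.3, 182.7]), array([365, 170,  26,  27, 519], dtype=int32), array([ 0.5696, -0.1608]), [[0.536, -0.123], [0.606, -0.128], [0.603, -0.199], [0.533, -0.193]])
  (array([253.3, 298.4]), array([233, 283,  41,  33, 523], dtype=int32), array([ 0.5712, -0.1645]), [[0.535, -0.191], [0.536, -0.121], [0.603, -0.134], [0.599, -0.202]])
(556, 790, 3)
```

View pics/c1.png

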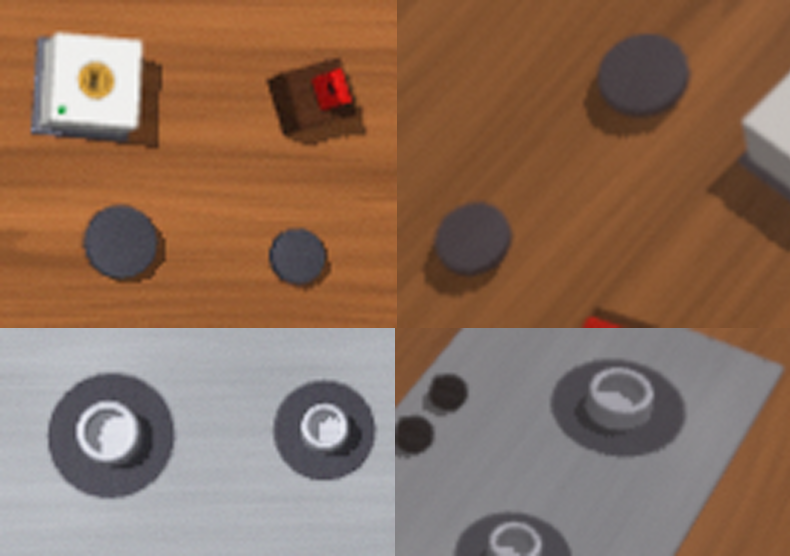

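Run:
```python
from meas import *
def blu(h,s,v): return (s<110)&(v<110)
for nm,pb,pa,z in[('capL',(386,230),(201,287),.022),('capS',(437,235),(152,335),.022)]:
    for c,p in((b,pb),(a,pa)):
        im=np.array(c['pixels']).astype(int); 
        f=lambda h,s,v:(im[...,0]-im[...,2]<12)
        m,ce,st=comp(c,f,p,15)
        ct=max(cv2.findContours(m,0,1)[0],key=len)
        P=onplane(c,ct.reshape(-1,2),z)[:,:2].astype(np.float32)
        print(nm,st,np.round(cv2.fitEllipse(P)[0],4),np.round(cv2.fitEllipse(P)[1],4))
# burners: grey disc z=.01 , rim
for nm,pb,pa in[('BL',(216,170),(364,190)),('BS',(288,168),(329,239))]:
    for c,p in((b,pb),(a,pa)):
        f=lambda h,s,v:(v<115)&(s<90)
        try:
            m,ce,st=comp(c,f,p,14)
            ct=cv2.convexHull(max(cv2.findContours(m,0,1)[0],key=len))
            P=onplane(c,ct.reshape(-1,2),.0105)[:,:2].astype(np.float32)
            e=cv2.fitEllipse(P);print(nm,'disc',st,np.round(e[0],4),np.round(e[1],4))
        except Exception as e: print(e)
        im=np.array(c['pixels']); g=im.mean(2)
        m=((g>(195 if c is b else 165))).astype(np.uint8); Y,X=np.mgrid[:420,:560]; m[np.hypot(X-p[0],Y-p[1])>14]=0
        ys,xs=np.nonzero(m); 
        H=cv2.convexHull(np.c_[xs,ys].astype(np.int32)).reshape(-1,2)
        P=onplane(c,H,.032)[:,:2].astype(np.float32); e=cv2.minEnclosingCircle(P)
        print(nm,'rim',len(xs),np.round(e[0],4),round(e[1],4), np.round(cv2.fitEllipse(P)[0],4),np.round(cv2.fitEllipse(P)[1],4))
def up(c,x,y,w,h,s): return cv2.resize(np.array(c['pixels'])[y:y+h,x:x+w,::-1],None,fx=s,fy=s,interpolation=cv2.INTER_CUBIC)
A=np.hstack([up(b,360,168,36,36,8),up(a,228,280,48,36,8)]);B=np.hstack([up(b,425,172,36,36,8),up(a,172,350,48,36,8)])
cv2.imwrite('pics/c2.png',np.vstack([A,B]))
```

```text
capL [375 220  20  21 329] [ 0.4409 -0.1877] [0.0549 0.0564]
capL [189 276  25  22 425] [ 0.4435 -0.1924] [0.0541 0.0554]
capS [428 227  16  15 188] [ 0.4308 -0.3366] [0.0407 0.0443]
capS [142 325  20  19 293] [ 0.4336 -0.3414] [0.0404 0.0413]
BL disc [196 150  41  41 970] [0.6044 0.291 ] [0.1157 0.1173]
BL rim 175 [0.6034 0.2909] 0.0264 [0.6041 0.2913] [0.0508 0.0524]
BL disc [341 175  45  33 877] [0.6043 0.2887] [0.1198 0.1217]
BL rim 6 [0.6058 0.2892] 0.0244 [0.6058 0.2894] [0.0432 0.0488]
BS disc [270 153  33  32 649] [0.6127 0.0909] [0.0932 0.094 ]
BS rim 87 [0.6118 0.0921] 0.0199 [0.612 0.092] [0.0356 0.0392]
BS disc [309 226  39  31 764] [0.6124 0.0889] [0.0956 0.0962]
BS rim 13 [0.6137 0.0893] 0.0182 [0.6137 0.0896] [0.0328 0.0363]
```

View pics/c2.png

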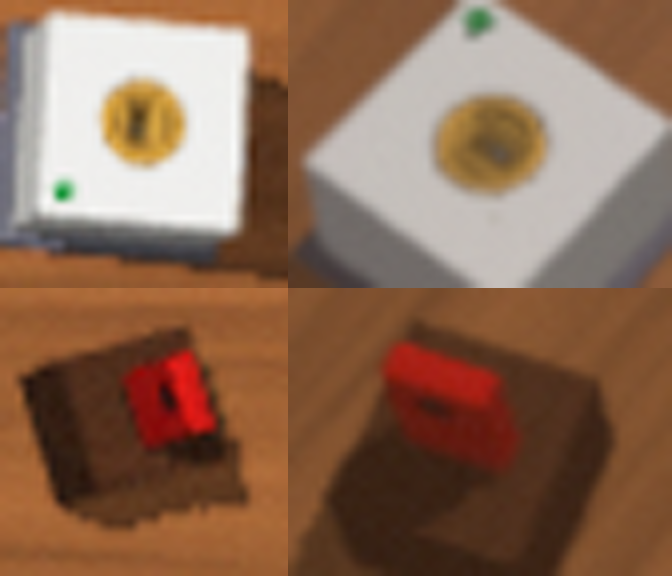

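servo_tool(
  targets=[
    [0.8,-1.08,0,0,87],
    [1.6,-2.16,0,0,87],
    [2.4,-3.24,0,0,87],
    [3.2,-4.32,0,0,87],
    [4,-5.4,0,0,87],
  ],
)

```text
time_s: 0.72
tcp_pos: [0.2757, 0.4417, 0.2396]
ee_rot: [[0.969, -0.247, 0.0], [-0.247, -0.969, 0.0], [0.0, -0.0, -1.0]]
wrist_force: [0.2, -0.1, 0.5]
gripper_width: 1.001
gripper_force: 0.0
```

servo_tool(
  targets=[
    [0.8,-1.08,0,0,87],
    [1.6,-2.16,0,0,87],
    [2.4,-3.24,0,0,87],
    [3.2,-4.32,0,0,87],
    [4,-5.4,0,0,87],
  ],
)

```text
time_s: 1.13
tcp_pos: [0.3958, 0.2797, 0.2399]
ee_rot: [[0.969, -0.248, 0.001], [-0.248, -0.969, 0.001], [0.0, -0.001, -1.0]]
wrist_force: [0.9, 0.3, 0.7]
gripper_width: 1.0
gripper_force: 0.0
```

Run:
```python
from meas import *
s=r.sense();print(s['time_s'],np.round(s['tcp_pos'],4),np.round(s['joints'],1),np.degrees(np.arctan2(s['ee_rot'][1][0],s['ee_rot'][0][0])))
for c in(b,a):
    im=np.array(c['pixels']).astype(int)
    # switch top face via bright low-sat
    p=np.array((377.3,182.7) if c is b else (253.3,298.4))
    m=((im[...,2]>(205 if c is b else 165))).astype(np.uint8)
    Y,X=np.mgrid[:420,:560]; m[np.hypot(X-p[0],Y-p[1])>26]=0
    H=cv2.convexHull(np.c_[np.nonzero(m)[::-1]].astype(np.int32)).reshape(-1,2)
    P=onplane(c,H,.05)[:,:2].astype(np.float32); print('sw',np.round(cv2.minAreaRect(P)[0],4),cv2.minAreaRect(P)[1:])
    f=lambda h,s,v:(h>12)&(h<30)&(s>120)&(v>90)
    m=((im[...,0]-im[...,2])>45)
    m=(m&(np.hypot(X-p[0],Y-p[1])<(8 if c is b else 11))).astype(np.uint8)
    H=cv2.convexHull(np.c_[np.nonzero(m)[::-1]].astype(np.int32)).reshape(-1,2)
    P=onplane(c,H,.05)[:,:2].astype(np.float32); print('cyl',np.round(cv2.fitEllipse(P)[0],4),cv2.fitEllipse(P)[1])
    p=np.array((446,185) if c is b else (191,361)); 
    m=(im[...,0]>(165 if c is b else 150))&(im[...,2]<70)&(im[...,1]<60)&(np.hypot(X-p[0],Y-p[1])<14)
    H=np.c_[np.nonzero(m)[::-1]].astype(np.int32)
    P=onplane(c,H,.08)[:,:2].astype(np.float32); e=cv2.minAreaRect(P);print('key',len(P),np.round(e[0],4),e[1:],np.round(P.mean(0),4))
    # stand dark
    p=np.array((441,188) if c is b else (197,372)); m=(im.max(2)<(95 if c is b else 70))
    if c is b:
        P=onplane(c,[[385,120],[398,111]],.13);print('lid',np.round(P,3))
```

```text
1.2333 [0.397  0.2774 0.2396] [ 54.2   8.2 -18.6   0.  -63.2  21. ] -14.757123150496321
sw [ 0.5691 -0.1608] ((0.06936999410390854, 0.06838535517454147), 85.92938232421875)
cyl [ 0.5689 -0.161 ] (0.02885533683001995, 0.029443468898534775)
key 32 [ 0.564  -0.3519] ((0.0258912555873394, 0.009198701940476894), 14.91633129119873) [ 0.5642 -0.3519]
lid [[ 0.723 -0.163  0.13 ]
 [ 0.749 -0.199  0.13 ]]
sw [ 0.569  -0.1632] ((0.0680219978094101, 0.0682843029499054), 85.66605377197266)
cyl [ 0.5691 -0.1633] (0.028707604855298996, 0.029675457626581192)
key 51 [ 0.5643 -0.3535] ((0.024178480729460716, 0.007310295011848211), 15.854561805725098) [ 0.5643 -0.3534]
```

servo_tool(
  targets=[
    [0.12,-1.28,-0.32,0,87],
    [0.24,-2.56,-0.64,0,87],
    [0.36,-3.84,-0.96,0,87],
    [0.48,-5.12,-1.28,0,87],
    [0.6,-6.4,-1.6,0,87],
  ],
)

```text
time_s: 1.65
tcp_pos: [0.4128, 0.0883, 0.1915]
ee_rot: [[0.969, -0.247, 0.001], [-0.247, -0.969, 0.001], [0.001, -0.001, -1.0]]
wrist_force: [0.9, -0.4, 0.5]
gripper_width: 1.001
gripper_force: 0.0
```

servo_tool(
  targets=[
    [0.12,-1.28,-0.32,0,87],
    [0.24,-2.56,-0.64,0,87],
    [0.36,-3.84,-0.96,0,87],
    [0.48,-5.12,-1.28,0,87],
    [0.6,-6.4,-1.6,0,87],
  ],
)

```text
time_s: 2.07
tcp_pos: [0.4312, -0.1039, 0.1435]
ee_rot: [[0.969, -0.247, 0.001], [-0.247, -0.969, 0.0], [0.001, -0.0, -1.0]]
wrist_force: [1.0, 0.7, -0.0]
gripper_width: 0.997
gripper_force: 0.0
```

servo_tool(
  targets=[
    [0.12,-1.0,-0.6,0,87],
    [0.25,-2.0,-1.2,0,87],
    [0.37,-2.9,-1.8,0,87],
    [0.37,-2.9,-2.1,0,87],
    [0.37,-2.9,-2.1,0,87],
  ],
)

```text
time_s: 2.48
tcp_pos: [0.4407, -0.1901, 0.0783]
ee_rot: [[0.968, -0.251, -0.005], [-0.251, -0.968, 0.001], [-0.005, 0.0, -1.0]]
wrist_force: [-0.7, 0.8, -0.8]
gripper_width: 1.0
gripper_force: 0.0
```

Run:
```python
from h import *
s=r.sense();print(s['time_s'],np.round(s['tcp_pos'],4),np.round(s['joints'],1),s['wrist_force'])
a=cap('scene');b=cap('top')
def up(c,x,y,w,h,s): return cv2.resize(np.array(c['pixels'])[y:y+h,x:x+w,::-1],None,fx=s,fy=s,interpolation=cv2.INTER_CUBIC)
cv2.imwrite('pics/d1.png',np.hstack([up(b,330,190,100,80,4),up(a,140,230,100,80,4)]))
```

```text
2.4833 [ 0.4407 -0.1901  0.0783] [ -3.9  19.3 -31.3  -0.  -39.7  79.4] [-0.66549886  0.77458417 -0.8104228 ]
```

View pics/d1.png

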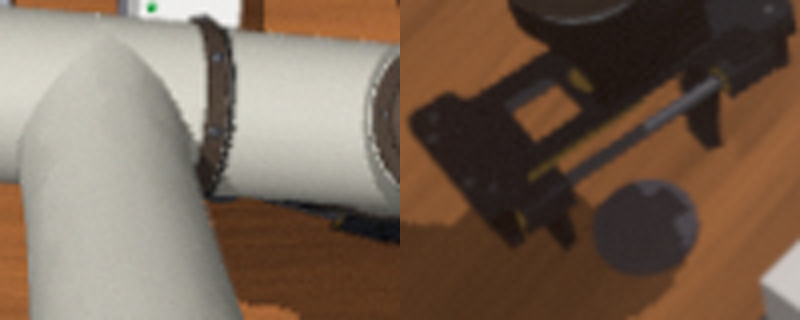

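The gripper straddles the large cap, which sits at (645,227) in the scene crop; the top view is blocked by the arm. I'll descend and grip.

servo_tool(
  targets=[
    [0,0,-0.7,0,87],
    [0,0,-1.4,0,87],
    [0,0,-1.8,0,87],
    [0,0,-2.0,0,87],
    [0,0,-2.0,0,87],
  ],
)

```text
time_s: 3.0
tcp_pos: [0.4423, -0.1885, 0.0205]
ee_rot: [[0.969, -0.246, -0.001], [-0.246, -0.969, 0.0], [-0.001, 0.0, -1.0]]
wrist_force: [-0.1, 0.2, 0.8]
gripper_width: 1.0
gripper_force: 0.0
```

servo_tool(
  targets=[
    [0,0,0,0,40],
    [0,0,0,0,40],
    [0,0,0,0,40],
    [0,0,0,0,40],
    [0,0,0,0,40],
  ],
)

```text
time_s: 3.42
tcp_pos: [0.4425, -0.1896, 0.0211]
ee_rot: [[0.969, -0.248, 0.001], [-0.248, -0.969, -0.0], [0.001, -0.0, -1.0]]
wrist_force: [0.0, 0.8, -0.0]
gripper_width: 0.704
gripper_force: 0.0
```

servo_tool(
  targets=[
    [0,0,0,0,40],
    [0,0,0,0,40],
    [0,0,0.4,0,40],
    [0,0,1.0,0,40],
    [0,0,2.0,0,40],
  ],
)

```text
time_s: 3.83
tcp_pos: [0.4396, -0.1893, 0.0786]
ee_rot: [[0.968, -0.249, -0.008], [-0.249, -0.968, 0.001], [-0.008, 0.001, -1.0]]
wrist_force: [1.0, -0.9, -2.3]
gripper_width: 0.674
gripper_force: 30.0
```

servo_tool(
  targets=[
    [0.36,1.0,0.3,0,40],
    [0.72,2.1,0.6,0,40],
    [1.08,3.2,0.6,0,40],
    [1.44,4.3,0.6,0,40],
    [1.8,5.4,0.6,0,40],
  ],
)

```text
time_s: 4.25
tcp_pos: [0.4959, -0.0262, 0.0985]
ee_rot: [[0.969, -0.249, -0.0], [-0.249, -0.969, 0.0], [-0.0, -0.0, -1.0]]
wrist_force: [0.6, -0.6, -2.7]
gripper_width: 0.667
gripper_force: 30.0
```

servo_tool(
  targets=[
    [0.36,1.1,0,0,40],
    [0.72,2.2,0,0,40],
    [1.08,3.3,0,0,40],
    [1.44,4.3,0,0,40],
    [1.8,5.3,0,0,40],
  ],
)

```text
time_s: 4.67
tcp_pos: [0.5498, 0.1329, 0.0979]
ee_rot: [[0.969, -0.248, -0.001], [-0.248, -0.969, -0.0], [-0.001, 0.001, -1.0]]
wrist_force: [1.1, -0.6, -2.4]
gripper_width: 0.677
gripper_force: 30.0
```

servo_tool(
  targets=[
    [0.45,1.3,0,0,40],
    [0.9,2.7,-0.2,0,40],
    [1.35,4.0,-0.6,0,40],
    [1.8,5.3,-1.2,0,40],
    [1.8,5.3,-1.2,0,40],
  ],
)

```text
time_s: 5.08
tcp_pos: [0.6044, 0.2951, 0.0585]
ee_rot: [[0.97, -0.245, -0.002], [-0.245, -0.97, -0.001], [-0.001, 0.001, -1.0]]
wrist_force: [-0.8, -0.0, -2.0]
gripper_width: 0.678
gripper_force: 30.0
```

servo_tool(
  targets=[
    [0,0,0,0,40],
    [0,0,0,0,40],
    [0,0,0,0,40],
    [0,0,0,0,40],
    [0,0,0,0,40],
  ],
)

```text
time_s: 5.5
tcp_pos: [0.6043, 0.2892, 0.0636]
ee_rot: [[0.968, -0.25, 0.001], [-0.25, -0.968, 0.001], [0.001, -0.001, -1.0]]
wrist_force: [-0.0, 0.0, -2.2]
gripper_width: 0.673
gripper_force: 30.0
```

Run:
```python
from h import *
s=r.sense();t=np.array(s['tcp_pos']);print(s['time_s'],np.round(t,4),np.round(s['joints'],1),s['wrist_force'])
a=cap('scene','s2.png');b=cap('top','t2.png')
P=[t+[0,0,.001],[.604,.290,.032]]
for c in(b,a): print(np.round(proj(c,P),1))
def up(c,x,y,w,h,s): return cv2.resize(np.array(c['pixels'])[y:y+h,x:x+w,::-1],None,fx=s,fy=s,interpolation=cv2.INTER_CUBIC)
cv2.imwrite('pics/d2.png',np.hstack([up(b,180,135,80,80,5),up(a,325,140,80,80,5)]))
```

```text
5.5 [0.6043 0.2892 0.0636] [ 39.4  35.2  -4.5   0.  -50.3  36.2] [-0.0162693   0.03934456 -2.17246783]
[[213.6 166.1]
 [215.2 168.6]]
[[365.5 176.1]
 [364.  184.5]]
```

View pics/d2.png

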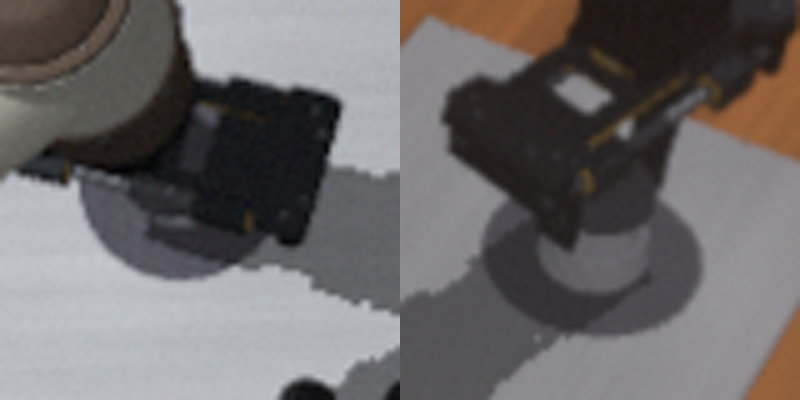

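servo_tool(
  targets=[
    [0,0,-0.15,0,40],
    [0,0,-0.3,0,40],
    [0,0,-0.4,0,40],
    [0,0,-0.5,0,40],
    [0,0,-0.5,0,40],
  ],
)

```text
time_s: 6.02
tcp_pos: [0.6046, 0.2904, 0.047]
ee_rot: [[0.969, -0.248, 0.0], [-0.248, -0.969, -0.0], [0.0, 0.0, -1.0]]
wrist_force: [1.4, -0.1, -1.5]
gripper_width: 0.673
gripper_force: 30.0
```

servo_tool(
  targets=[
    [0,0,-0.05,0,40],
    [0,0,-0.1,0,40],
    [0,0,-0.15,0,40],
    [0,0,-0.2,0,40],
    [0,0,-0.2,0,40],
  ],
)

```text
time_s: 6.43
tcp_pos: [0.6046, 0.2905, 0.0416]
ee_rot: [[0.969, -0.248, 0.001], [-0.248, -0.969, 0.0], [0.001, -0.001, -1.0]]
wrist_force: [2.4, -0.9, -0.2]
gripper_width: 0.673
gripper_force: 30.0
```

Run:
```python
from h import *
s=r.sense();print(s['time_s'],np.round(s['tcp_pos'],4),np.round(s['wrist_force'],1),np.round(s['moment'],2))
```

```text
6.4333 [0.6046 0.2905 0.0416] [ 2.4 -0.9 -0.2] [-0.18 -0.73 -0.01]
```

servo_tool(
  targets=[
    [0.04,0,-0.03,0,40],
    [0.04,0,-0.05,0,40],
    [0.04,0,-0.05,0,87],
    [0.04,0,-0.05,0,87],
    [0.04,0,-0.05,0,87],
  ],
)

```text
time_s: 6.85
tcp_pos: [0.605, 0.2904, 0.0398]
ee_rot: [[0.969, -0.248, -0.001], [-0.248, -0.969, -0.0], [-0.001, 0.0, -1.0]]
wrist_force: [0.0, -0.0, 0.0]
gripper_width: 0.823
gripper_force: 0.0
```

servo_tool(
  targets=[
    [0,0,0,0,87],
    [0,0,0,0,87],
    [0,0,0,0,87],
    [0,0,1.0,0,87],
    [0,0,2.0,0,87],
  ],
)

```text
time_s: 7.27
tcp_pos: [0.604, 0.2894, 0.0981]
ee_rot: [[0.969, -0.248, -0.005], [-0.248, -0.969, -0.004], [-0.004, 0.005, -1.0]]
wrist_force: [1.1, 0.5, 0.9]
gripper_width: 0.999
gripper_force: 0.0
```

servo_tool(
  targets=[
    [-0.28,-1.04,0.2,0,87],
    [-0.57,-2.1,0.2,0,87],
    [-0.86,-3.14,0.2,0,87],
    [-1.15,-4.2,0.2,0,87],
    [-1.44,-5.24,0.2,0,87],
  ],
)

```text
time_s: 7.68
tcp_pos: [0.5615, 0.1318, 0.1062]
ee_rot: [[0.969, -0.248, 0.0], [-0.248, -0.969, 0.0], [0.0, -0.0, -1.0]]
wrist_force: [-0.0, 0.4, 0.9]
gripper_width: 0.999
gripper_force: 0.0
```

servo_tool(
  targets=[
    [-0.28,-1.04,0,0,87],
    [-0.57,-2.1,0,0,87],
    [-0.86,-3.14,0,0,87],
    [-1.15,-4.2,0,0,87],
    [-1.44,-5.24,0,0,87],
  ],
)

```text
time_s: 8.1
tcp_pos: [0.5183, -0.0254, 0.1062]
ee_rot: [[0.969, -0.248, 0.0], [-0.248, -0.969, 0.0], [0.0, -0.0, -1.0]]
wrist_force: [0.3, 0.7, -0.1]
gripper_width: 0.999
gripper_force: 0.0
```

servo_tool(
  targets=[
    [-0.28,-1.04,0,0,87],
    [-0.57,-2.1,0,0,87],
    [-0.86,-3.14,0,0,87],
    [-1.15,-4.2,0,0,87],
    [-1.44,-5.24,0,0,87],
  ],
)

```text
time_s: 8.52
tcp_pos: [0.4752, -0.1826, 0.1063]
ee_rot: [[0.969, -0.248, 0.0], [-0.248, -0.969, -0.0], [0.0, -0.0, -1.0]]
wrist_force: [0.8, 0.1, 0.3]
gripper_width: 1.001
gripper_force: 0.0
```

servo_tool(
  targets=[
    [-0.36,-1.3,0,0,87],
    [-0.72,-2.6,-0.2,0,87],
    [-1.08,-3.9,-0.4,0,87],
    [-1.44,-5.24,-0.8,0,87],
    [-1.44,-5.24,-1.0,0,87],
  ],
)

```text
time_s: 8.93
tcp_pos: [0.4306, -0.3433, 0.0751]
ee_rot: [[0.967, -0.255, -0.0], [-0.255, -0.967, -0.0], [-0.0, 0.001, -1.0]]
wrist_force: [-0.2, -0.7, -0.6]
gripper_width: 0.997
gripper_force: 0.0
```

Run:
```python
from meas import *
s=r.sense();print(s['time_s'],np.round(s['tcp_pos'],4))
def circ(c,p,z,f,rad):
    im=np.array(c['pixels']).astype(int);m=f(im)
    Y,X=np.mgrid[:420,:560];m=(m&(np.hypot(X-p[0],Y-p[1])<rad)).astype(np.uint8)
    H=cv2.convexHull(np.c_[np.nonzero(m)[::-1]].astype(np.int32)).reshape(-1,2)
    P=onplane(c,H,z)[:,:2].astype(np.float32);e=cv2.fitEllipse(P);return np.round(e[0],4),np.round(e[1],4)
def up(c,x,y,w,h,s): return cv2.resize(np.array(c['pixels'])[y:y+h,x:x+w,::-1],None,fx=s,fy=s,interpolation=cv2.INTER_CUBIC)
cv2.imwrite('pics/d3.png',np.vstack([np.hstack([up(b,180,135,80,60,5),up(a,325,155,80,60,5)]),np.hstack([up(b,400,200,80,60,5),up(a,110,290,80,60,5)])]))
```

```text
9.0333 [ 0.4308 -0.3394  0.0745]
```

View pics/d3.png

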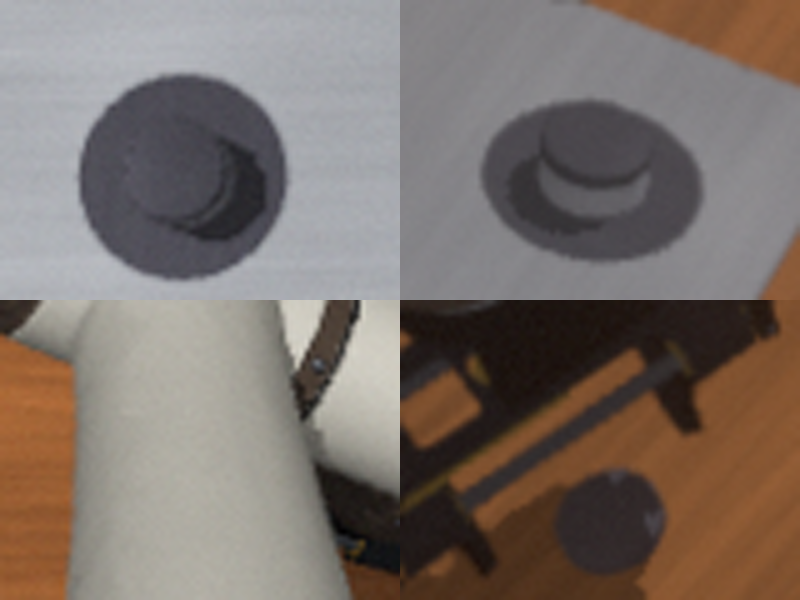

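The large cap sits flat on its burner, at (180,165) and (597,148) in the crops. The small cap at (610,520) lies between the open fingers. I'll grip it.

servo_tool(
  targets=[
    [0,0,-0.7,0,87],
    [0,0,-1.4,0,87],
    [0,0,-1.7,0,87],
    [0,0,-1.85,0,70],
    [0,0,-1.85,0,50],
  ],
)

```text
time_s: 9.45
tcp_pos: [0.4328, -0.3375, 0.0202]
ee_rot: [[0.969, -0.247, -0.001], [-0.247, -0.969, 0.0], [-0.001, -0.0, -1.0]]
wrist_force: [-1.2, -0.0, 0.3]
gripper_width: 0.916
gripper_force: 0.0
```

servo_tool(
  targets=[
    [0,0,0,0,30],
    [0,0,0,0,30],
    [0,0,0,0,30],
    [0,0,0,0,30],
    [0,0,0,0,30],
  ],
)

```text
time_s: 9.87
tcp_pos: [0.4329, -0.3385, 0.0211]
ee_rot: [[0.969, -0.248, 0.001], [-0.248, -0.969, -0.0], [0.001, 0.0, -1.0]]
wrist_force: [-0.4, -0.8, 0.7]
gripper_width: 0.56
gripper_force: 0.0
```

servo_tool(
  targets=[
    [0,0,0,0,30],
    [0,0,0,0,30],
    [0,0,0,0,30],
    [0,0,0.2,0,30],
    [0,0,0.2,0,30],
  ],
)

```text
time_s: 10.28
tcp_pos: [0.4329, -0.3385, 0.0272]
ee_rot: [[0.969, -0.248, 0.001], [-0.248, -0.969, -0.0], [0.001, 0.0, -1.0]]
wrist_force: [-0.2, -0.5, -0.4]
gripper_width: 0.516
gripper_force: 30.0
```

servo_tool(
  targets=[
    [0,0.2,1.2,0,30],
    [0.3,1.0,2.2,0,30],
    [0.7,2.0,2.6,0,30],
    [1.2,3.2,2.6,0,30],
    [1.7,4.4,2.6,0,30],
  ],
)

```text
time_s: 10.7
tcp_pos: [0.4843, -0.2054, 0.1059]
ee_rot: [[0.968, -0.25, 0.003], [-0.25, -0.968, -0.0], [0.003, -0.001, -1.0]]
wrist_force: [0.7, -0.3, -1.1]
gripper_width: 0.513
gripper_force: 30.0
```

servo_tool(
  targets=[
    [0.48,1.14,0,0,30],
    [0.96,2.28,0,0,30],
    [1.44,3.42,0,0,30],
    [1.92,4.56,0,0,30],
    [2.4,5.7,0,0,30],
  ],
)

```text
time_s: 11.12
tcp_pos: [0.5557, -0.0336, 0.1045]
ee_rot: [[0.969, -0.248, -0.0], [-0.248, -0.969, 0.0], [-0.0, -0.0, -1.0]]
wrist_force: [0.1, -0.8, 0.3]
gripper_width: 0.517
gripper_force: 30.0
```

servo_tool(
  targets=[
    [0.48,1.1,-0.2,0,30],
    [0.96,2.2,-0.5,0,30],
    [1.44,3.3,-0.9,0,30],
    [1.92,4.22,-1.4,0,30],
    [1.92,4.22,-1.4,0,30],
  ],
)

```text
time_s: 11.53
tcp_pos: [0.6142, 0.0957, 0.0593]
ee_rot: [[0.97, -0.244, -0.002], [-0.244, -0.97, -0.0], [-0.002, 0.001, -1.0]]
wrist_force: [-0.1, -0.5, -1.1]
gripper_width: 0.515
gripper_force: 30.0
```

servo_tool(
  targets=[
    [0,0,0,0,30],
    [0,0,0,0,30],
    [0,0,-0.15,0,30],
    [0,0,-0.3,0,30],
    [0,0,-0.3,0,30],
  ],
)

```text
time_s: 11.95
tcp_pos: [0.6123, 0.09, 0.053]
ee_rot: [[0.968, -0.25, -0.001], [-0.25, -0.968, -0.0], [-0.001, 0.001, -1.0]]
wrist_force: [0.5, 0.5, -0.7]
gripper_width: 0.512
gripper_force: 30.0
```

servo_tool(
  targets=[
    [0,0,-0.06,0,30],
    [0,0,-0.12,0,30],
    [0,0,-0.18,0,30],
    [0,0,-0.22,0,30],
    [0,0,-0.22,0,30],
  ],
)

```text
time_s: 12.37
tcp_pos: [0.6133, 0.0911, 0.0468]
ee_rot: [[0.969, -0.248, 0.0], [-0.248, -0.969, -0.0], [0.0, 0.0, -1.0]]
wrist_force: [0.5, -0.9, -1.2]
gripper_width: 0.513
gripper_force: 30.0
```

servo_tool(
  targets=[
    [0,0,-0.06,0,30],
    [0,0,-0.12,0,30],
    [0,0,-0.18,0,30],
    [0,0,-0.22,0,30],
    [0,0,-0.22,0,30],
  ],
)

```text
time_s: 12.78
tcp_pos: [0.6134, 0.0912, 0.041]
ee_rot: [[0.969, -0.248, 0.0], [-0.248, -0.969, -0.0], [0.0, 0.0, -1.0]]
wrist_force: [-0.4, -0.7, 3.9]
gripper_width: 0.513
gripper_force: 30.0
```

servo_tool(
  targets=[
    [0,0,0,0,87],
    [0,0,0,0,87],
    [0,0,0,0,87],
    [0,0,0,0,87],
    [0,0,0,0,87],
  ],
)

```text
time_s: 13.2
tcp_pos: [0.613, 0.0913, 0.04]
ee_rot: [[0.969, -0.248, -0.001], [-0.248, -0.969, -0.0], [-0.0, 0.0, -1.0]]
wrist_force: [1.1, 0.1, 0.3]
gripper_width: 0.805
gripper_force: 0.0
```

servo_tool(
  targets=[
    [0,0,0,0,87],
    [0,0,0.7,0,87],
    [0,0,1.7,0,87],
    [0,0,2.7,0,87],
    [0,0,3.7,0,87],
  ],
)

```text
time_s: 13.62
tcp_pos: [0.6129, 0.0911, 0.1523]
ee_rot: [[0.969, -0.248, -0.001], [-0.248, -0.969, -0.0], [-0.001, 0.001, -1.0]]
wrist_force: [0.6, 0.2, 0.0]
gripper_width: 0.996
gripper_force: 0.0
```

servo_tool(
  targets=[
    [-0.1,-1.0,0,0.1,87],
    [-0.2,-2.0,0,0.2,87],
    [-0.3,-3.0,0,0.3,87],
    [-0.4,-4.0,0,0.4,87],
    [-0.5,-5.0,0,0.52,87],
  ],
)

```text
time_s: 14.03
tcp_pos: [0.5978, -0.0599, 0.1515]
ee_rot: [[0.962, 0.271, 0.0], [0.271, -0.962, 0.0], [0.0, -0.0, -1.0]]
wrist_force: [0.6, -0.9, -0.5]
gripper_width: 1.003
gripper_force: 0.0
```

servo_tool(
  targets=[
    [-0.12,-1.1,0,0,80],
    [-0.24,-2.2,0,0,75],
    [-0.36,-3.3,0,0,70],
    [-0.48,-4.4,0,0,65],
    [-0.6,-5.5,0,0,60],
  ],
)

```text
time_s: 14.45
tcp_pos: [0.5797, -0.2252, 0.1513]
ee_rot: [[0.964, 0.266, -0.0], [0.266, -0.964, 0.0], [0.0, -0.0, -1.0]]
wrist_force: [0.2, -0.7, 0.0]
gripper_width: 0.754
gripper_force: 0.0
```

Run:
```python
from meas import *
s=r.sense();print(s['time_s'],np.round(s['tcp_pos'],4),np.round(s['joints'],1),np.degrees(np.arctan2(s['ee_rot'][1][0],s['ee_rot'][0][0])))
def up(c,x,y,w,h,s): return cv2.resize(np.array(c['pixels'])[y:y+h,x:x+w,::-1],None,fx=s,fy=s,interpolation=cv2.INTER_CUBIC)
cv2.imwrite('pics/d4.png',np.vstack([np.hstack([up(b,250,135,80,60,5),up(a,290,205,80,60,5)]),np.hstack([up(b,400,160,80,60,5),up(a,150,330,80,60,5)])]))
```

```text
14.55 [ 0.5792 -0.2277  0.151 ] [ -6.6  25.9  -6.9   0.  -57.3 111.7] 15.109534871323374
```

View pics/d4.png

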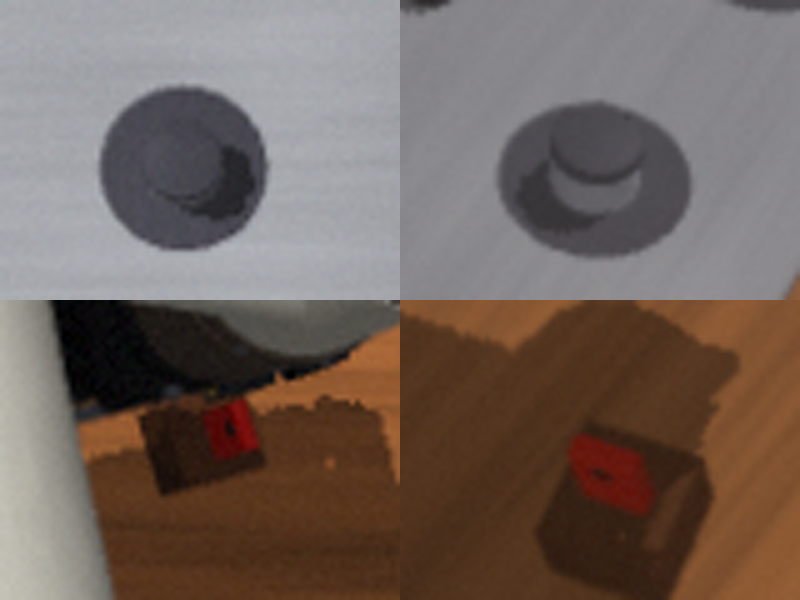

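The small cap is also seated flat, at (185,160) and (597,145). The key stands upright in its stand at (232,430) and (612,475). I'll go on to grip it.

servo_tool(
  targets=[
    [-0.13,-1.1,0,0,60],
    [-0.27,-2.2,0,0,60],
    [-0.4,-3.3,0,0,60],
    [-0.53,-4.29,0,0,60],
    [-0.53,-4.29,0,0,60],
  ],
)

```text
time_s: 14.97
tcp_pos: [0.5634, -0.3564, 0.1508]
ee_rot: [[0.965, 0.262, -0.0], [0.262, -0.965, -0.001], [-0.0, 0.001, -1.0]]
wrist_force: [-0.5, 0.4, 0.2]
gripper_width: 0.689
gripper_force: 0.0
```

servo_tool(
  targets=[
    [0,0,-0.5,0,60],
    [0,0,-1.2,0,60],
    [0,0,-1.9,0,60],
    [0,0,-2.5,0,60],
    [0,0,-2.8,0,60],
  ],
)

```text
time_s: 15.38
tcp_pos: [0.5631, -0.3509, 0.0645]
ee_rot: [[0.964, 0.266, -0.004], [0.266, -0.964, 0.002], [-0.003, -0.003, -1.0]]
wrist_force: [-0.3, -0.4, -0.8]
gripper_width: 0.693
gripper_force: 0.0
```

Run:
```python
from h import *
s=r.sense();print(s['time_s'],np.round(s['tcp_pos'],4),np.round(s['joints'],1),s['wrist_force'])
a=cap('scene')
def up(c,x,y,w,h,s): return cv2.resize(np.array(c['pixels'])[y:y+h,x:x+w,::-1],None,fx=s,fy=s,interpolation=cv2.INTER_CUBIC)
cv2.imwrite('pics/d5.png',up(a,150,320,80,80,6))
```

```text
15.3833 [ 0.5631 -0.3509  0.0645] [-1.800e+01  3.470e+01 -5.200e+00 -1.000e-01 -5.030e+01  1.235e+02] [-0.28514407 -0.39569889 -0.75804823]
```

View pics/d5.png

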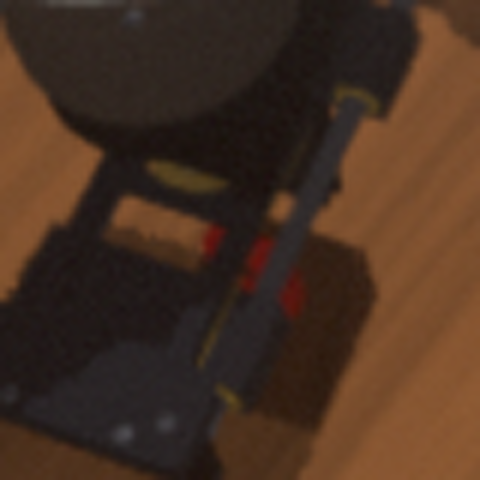

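The red head at (255,270) lies between the fingers. I'll close on it.

servo_tool(
  targets=[
    [0,0,0,0,30],
    [0,0,0,0,20],
    [0,0,0,0,0],
    [0,0,0,0,0],
    [0,0,0,0,0],
  ],
)

```text
time_s: 15.85
tcp_pos: [0.5648, -0.3526, 0.0685]
ee_rot: [[0.964, 0.266, 0.002], [0.266, -0.964, -0.001], [0.002, 0.001, -1.0]]
wrist_force: [0.1, -0.1, -1.0]
gripper_width: 0.393
gripper_force: 0.0
```

servo_tool(
  targets=[
    [0,0,0,0,0],
    [0,0,0,0,0],
    [0,0,0,0,0],
    [0,0,0,0,0],
    [0,0,0,0,0],
  ],
)

```text
time_s: 16.27
tcp_pos: [0.5643, -0.3525, 0.0674]
ee_rot: [[0.964, 0.266, -0.0], [0.266, -0.964, -0.0], [-0.0, 0.0, -1.0]]
wrist_force: [0.1, 0.8, 0.9]
gripper_width: 0.113
gripper_force: 30.0
```

Run:
```python
from h import *
s=r.sense();print(s['time_s'],np.round(s['tcp_pos'],4),np.round(s['wrist_force'],1),np.round(s['moment'],2),np.degrees(np.arctan2(s['ee_rot'][1][0],s['ee_rot'][0][0])))
```

```text
16.2667 [ 0.5643 -0.3525  0.0674] [0.1 0.8 0.9] [-0.01  0.04  0.01] 15.424343075346865
```

servo_tool(
  targets=[
    [0,0,0.2,0,0],
    [0,0,0.6,0,0],
    [0,0,1.2,0,0],
    [0,0,2.0,0,0],
    [0,0,2.8,0,0],
  ],
)

```text
time_s: 16.68
tcp_pos: [0.5641, -0.3525, 0.1529]
ee_rot: [[0.964, 0.266, -0.0], [0.266, -0.964, -0.0], [-0.0, 0.0, -1.0]]
wrist_force: [1.2, -0.7, -0.6]
gripper_width: 0.111
gripper_force: 30.0
```

servo_tool(
  targets=[
    [0.04,0.8,0,-0.08,0],
    [0.08,2.0,0,-0.17,0],
    [0.12,3.2,0,-0.25,0],
    [0.16,4.4,0,-0.342,0],
    [0.165,5.4,0,-0.342,0],
  ],
)

```text
time_s: 17.1
tcp_pos: [0.5695, -0.1886, 0.1528]
ee_rot: [[0.997, -0.075, 0.002], [-0.075, -0.997, -0.0], [0.002, 0.0, -1.0]]
wrist_force: [0.7, 0.4, -0.4]
gripper_width: 0.112
gripper_force: 30.0
```

servo_tool(
  targets=[
    [0,0.5,0,0,0],
    [0,0.96,-0.2,0,0],
    [0,0.96,-0.6,0,0],
    [0,0.96,-0.9,0,0],
    [0,0.96,-0.9,0,0],
  ],
)

```text
time_s: 17.52
tcp_pos: [0.5678, -0.1616, 0.1224]
ee_rot: [[0.997, -0.073, -0.004], [-0.073, -0.997, 0.001], [-0.004, -0.0, -1.0]]
wrist_force: [-0.1, -0.3, -0.5]
gripper_width: 0.11
gripper_force: 30.0
```

servo_tool(
  targets=[
    [0,0,0,0,0],
    [0,0,0,0,0],
    [0,0,0,0,0],
    [0,0,0,0,0],
    [0,0,0,0,0],
  ],
)

```text
time_s: 17.93
tcp_pos: [0.5694, -0.162, 0.1247]
ee_rot: [[0.997, -0.073, 0.001], [-0.073, -0.997, -0.0], [0.001, 0.0, -1.0]]
wrist_force: [0.7, 0.7, -0.2]
gripper_width: 0.114
gripper_force: 30.0
```

Run:
```python
from h import *
s=r.sense();print(s['time_s'],np.round(s['tcp_pos'],4),np.round(s['joints'],1),np.round(s['wrist_force'],1),np.degrees(np.arctan2(s['ee_rot'][1][0],s['ee_rot'][0][0])))
a=cap('scene');b=cap('top')
def up(c,x,y,w,h,s): return cv2.resize(np.array(c['pixels'])[y:y+h,x:x+w,::-1],None,fx=s,fy=s,interpolation=cv2.INTER_CUBIC)
cv2.imwrite('pics/d6.png',np.hstack([up(b,350,150,60,60,6.6),up(a,225,260,60,60,6.6)]))
```

```text
17.9333 [ 0.5694 -0.162   0.1247] [ -0.2  24.8 -13.1   0.  -52.   86. ] [ 0.7  0.7 -0.2] -4.199453426136527
```

View pics/d6.png

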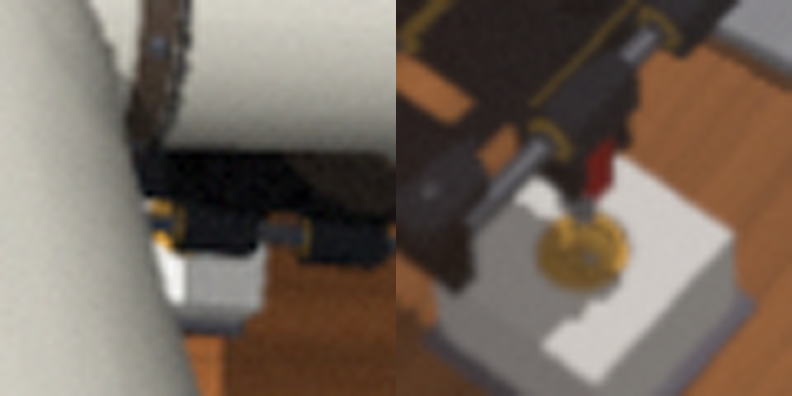

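The key hangs above the brass slot, the blade at about (583,210) over the cylinder at (583,250). I'll lower it gradually.

servo_tool(
  targets=[
    [0,0,-0.2,0,0],
    [0,0,-0.4,0,0],
    [0,0,-0.6,0,0],
    [0,0,-0.7,0,0],
    [0,0,-0.7,0,0],
  ],
)

```text
time_s: 18.45
tcp_pos: [0.5684, -0.1616, 0.1019]
ee_rot: [[0.997, -0.073, -0.003], [-0.073, -0.997, 0.0], [-0.003, -0.0, -1.0]]
wrist_force: [-0.9, -0.2, -0.9]
gripper_width: 0.113
gripper_force: 30.0
```

servo_tool(
  targets=[
    [0,0,-0.04,0,0],
    [0,0,-0.08,0,0],
    [0,0,-0.12,0,0],
    [0,0,-0.16,0,0],
    [0,0,-0.2,0,0],
  ],
)

```text
time_s: 18.87
tcp_pos: [0.5693, -0.1617, 0.0974]
ee_rot: [[0.997, -0.073, 0.0], [-0.073, -0.997, 0.0], [0.0, -0.0, -1.0]]
wrist_force: [0.3, 0.7, 0.2]
gripper_width: 0.112
gripper_force: 30.0
```

servo_tool(
  targets=[
    [0,0,-0.05,0,0],
    [0,0,-0.1,0,0],
    [0,0,-0.15,0,0],
    [0,0,-0.2,0,0],
    [0,0,-0.25,0,0],
  ],
)

```text
time_s: 19.28
tcp_pos: [0.5695, -0.1621, 0.0901]
ee_rot: [[0.997, -0.072, 0.001], [-0.072, -0.997, -0.001], [0.001, 0.001, -1.0]]
wrist_force: [-0.0, -2.4, 1.2]
gripper_width: 0.111
gripper_force: 30.0
```

servo_tool(
  targets=[
    [0,0,-0.03,0,0],
    [0,0,-0.06,0,0],
    [0,0,-0.09,0,0],
    [0,0,-0.12,0,0],
    [0,0,-0.15,0,0],
  ],
)

```text
time_s: 19.7
tcp_pos: [0.5693, -0.1618, 0.0854]
ee_rot: [[0.997, -0.073, 0.0], [-0.073, -0.997, -0.0], [0.0, 0.0, -1.0]]
wrist_force: [0.3, -2.2, 1.9]
gripper_width: 0.111
gripper_force: 30.0
```

Run:
```python
from h import *
s=r.sense();print(s['time_s'],np.round(s['tcp_pos'],4),np.round(s['wrist_force'],1),np.round(s['moment'],2))
```

```text
19.7 [ 0.5693 -0.1618  0.0854] [ 0.3 -2.2  1.9] [-0.78  0.09 -0.  ]
```

servo_tool(
  targets=[
    [0,0,-0.06,0,0],
    [0,0,-0.12,0,0],
    [0,0,-0.18,0,0],
    [0,0,-0.22,0,0],
    [0,0,-0.22,0,0],
  ],
)

```text
time_s: 20.12
tcp_pos: [0.5694, -0.1614, 0.0781]
ee_rot: [[0.997, -0.073, 0.0], [-0.073, -0.997, 0.0], [0.0, -0.0, -1.0]]
wrist_force: [1.0, -1.0, -1.7]
gripper_width: 0.111
gripper_force: 30.0
```

servo_tool(
  targets=[
    [0,0,-0.02,0,0],
    [0,0,-0.04,0,0],
    [0,0,-0.06,0,0],
    [0,0,-0.08,0,0],
    [0,0,-0.08,0,0],
  ],
)

```text
time_s: 20.53
tcp_pos: [0.5693, -0.1615, 0.0773]
ee_rot: [[0.997, -0.072, 0.0], [-0.072, -0.997, -0.0], [0.0, 0.0, -1.0]]
wrist_force: [-1.6, 1.4, 6.7]
gripper_width: 0.113
gripper_force: 30.0
```

servo_tool(
  targets=[
    [0,0,-0.02,0,0],
    [0,0,-0.03,0,0],
    [0,0,-0.03,0,0],
    [0,0,-0.03,0,0],
    [0,0,-0.03,0,0],
  ],
)

```text
time_s: 20.95
tcp_pos: [0.5694, -0.1615, 0.0772]
ee_rot: [[0.997, -0.072, 0.001], [-0.072, -0.997, -0.0], [0.001, 0.0, -1.0]]
wrist_force: [-2.1, 2.4, 9.5]
gripper_width: 0.11
gripper_force: 30.0
```

servo_tool(
  targets=[
    [0,0,0,-0.07,0],
    [0,0,0,-0.15,0],
    [0,0,0,-0.23,0],
    [0,0,0,-0.31,0],
    [0,0,0,-0.4,0],
  ],
)

```text
time_s: 21.37
tcp_pos: [0.5694, -0.1619, 0.0772]
ee_rot: [[0.889, -0.458, 0.001], [-0.458, -0.889, -0.001], [0.001, 0.0, -1.0]]
wrist_force: [-2.4, 0.1, 9.9]
gripper_width: 0.111
gripper_force: 30.0
```

servo_tool(
  targets=[
    [0,0,0,-0.08,0],
    [0,0,0,-0.16,0],
    [0,0,0,-0.24,0],
    [0,0,0,-0.32,0],
    [0,0,0,-0.4,0],
  ],
)

```text
time_s: 21.78
tcp_pos: [0.5693, -0.1622, 0.0772]
ee_rot: [[0.641, -0.768, 0.0], [-0.768, -0.641, -0.001], [0.001, 0.0, -1.0]]
wrist_force: [-2.2, -1.6, 10.7]
gripper_width: 0.117
gripper_force: 30.0
```

Run:
```python
from h import *
s=r.sense();print(s['time_s'],np.round(s['tcp_pos'],4),np.round(s['joints'],1),np.round(s['wrist_force'],1),np.round(s['moment'],2),np.degrees(np.arctan2(s['ee_rot'][1][0],s['ee_rot'][0][0])))
```

```text
21.7833 [ 0.5693 -0.1622  0.0772] [ -0.2  28.1 -15.9   0.1 -46.1  40. ] [-2.2 -1.6 10.7] [-0.19  0.65  0.08] -50.16732122548253
```

servo_tool(
  targets=[
    [0,0,0,-0.08,0],
    [0,0,0,-0.16,0],
    [0,0,0,-0.24,0],
    [0,0,0,-0.32,0],
    [0,0,0,-0.4,0],
  ],
)

```text
time_s: 22.2
tcp_pos: [0.5689, -0.1625, 0.0772]
ee_rot: [[0.291, -0.957, -0.001], [-0.957, -0.291, -0.002], [0.001, 0.001, -1.0]]
wrist_force: [-2.8, -1.7, 10.3]
gripper_width: 0.111
gripper_force: 30.0
```

servo_tool(
  targets=[
    [0,0,0,-0.08,0],
    [0,0,0,-0.16,0],
    [0,0,0,-0.24,0],
    [0,0,0,-0.32,0],
    [0,0,0,-0.4,0],
  ],
)

```text
time_s: 22.62
tcp_pos: [0.5683, -0.1624, 0.0772]
ee_rot: [[-0.105, -0.995, -0.002], [-0.995, 0.105, -0.001], [0.002, 0.002, -1.0]]
wrist_force: [-3.5, -0.1, 12.4]
gripper_width: 0.111
gripper_force: 30.0
```

servo_tool(
  targets=[
    [0,0,0,-0.05,0],
    [0,0,0,-0.1,0],
    [0,0,0,-0.12,0],
    [0,0,0,-0.12,0],
    [0,0,0,-0.12,0],
  ],
)

```text
time_s: 23.03
tcp_pos: [0.5682, -0.1624, 0.0772]
ee_rot: [[-0.219, -0.976, -0.002], [-0.976, 0.219, -0.001], [0.002, 0.002, -1.0]]
wrist_force: [-3.6, -0.8, 10.8]
gripper_width: 0.113
gripper_force: 30.0
```

Run:
```python
from h import *
s=r.sense();print(s['time_s'],np.round(s['tcp_pos'],4),np.round(s['joints'],1),np.round(s['wrist_force'],1),np.round(s['moment'],3),s['gripper_width'],np.degrees(np.arctan2(s['ee_rot'][1][0],s['ee_rot'][0][0])))
a=cap('scene')
def up(c,x,y,w,h,s): return cv2.resize(np.array(c['pixels'])[y:y+h,x:x+w,::-1],None,fx=s,fy=s,interpolation=cv2.INTER_CUBIC)
cv2.imwrite('pics/d7.png',np.hstack([up(a,220,260,70,70,5.5),up(a,150,150,300,270,1.42)]))
```

```text
23.0333 [ 0.5682 -0.1624  0.0772] [ -0.2  28.  -15.9   0.1 -46.2 -12.5] [-3.6 -0.8 10.8] [-0.206  1.271  0.12 ] 0.11274156828251929 -102.6641773763178Traceback (most recent call last):
  File "<stdin>", line 5, in <module>
    return _nx.concatenate(arrs, 1, dtype=dtype, casting=casting)
           ~~~~~~~~~~~~~~~^^^^^^^^^^^^^^^^^^^^^^^^^^^^^^^^^^^^^^^
ValueError: all the input array dimensions except for the concatenation axis must match exactly, but along dimension 0, the array at index 0 has size 385 and the array at index 1 has size 383
```

servo_tool(
  targets=[
    [0,0,0,-0.03,0],
    [0,0,0,-0.06,0],
    [0,0,0,-0.08,0],
    [0,0,0,-0.08,0],
    [0,0,0,-0.08,0],
  ],
)

```text
time_s: 23.5
tcp_pos: [0.5681, -0.1623, 0.0772]
ee_rot: [[-0.296, -0.955, -0.002], [-0.955, 0.296, -0.001], [0.002, 0.002, -1.0]]
wrist_force: [-4.1, -0.7, 11.1]
gripper_width: 0.107
gripper_force: 30.0
```

Run:
```python
from h import *
s=r.sense();print(s['time_s'],np.round(s['tcp_pos'],4),np.round(s['wrist_force'],1),np.round(s['moment'],3),s['gripper_width'],np.degrees(np.arctan2(s['ee_rot'][1][0],s['ee_rot'][0][0])))
a=cap('scene')
def up(c,x,y,w,h,s): return cv2.resize(np.array(c['pixels'])[y:y+h,x:x+w,::-1],None,fx=s,fy=s,interpolation=cv2.INTER_CUBIC)
cv2.imwrite('pics/d7.png',np.hstack([up(a,220,260,70,70,5),up(a,150,150,250,250,1.4)]))
```

```text
23.5 [ 0.5681 -0.1623  0.0772] [-4.1 -0.7 11.1] [-0.107  1.284  0.162] 0.10679728563957401 -107.22656277637539
```

View pics/d7.png

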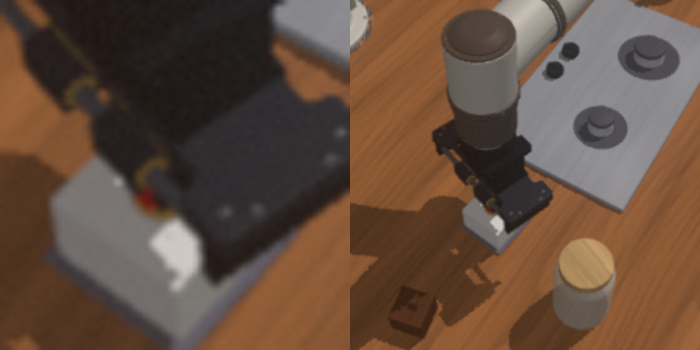

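The key sits in the switch, turned, with both caps seated on the right and the stand empty. The moment of 0.16 N m is above the spring's 0.13, so the cylinder is at its stop. I'm handing in.

```bash
python3 -c "
from station import r
print(r.finish_job())"
```

```text
the job is handed in; nothing more can be done
None
```

Job handed in at about 23.5 s: both burner caps are seated in their burners and released, and the key is fully home, turned clockwise to its stop and still held; no verdict was returned.

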